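Ready the test kiln: shut the door, latch the vent open

TASK

Get the bench kiln ready to burn off the painting oils: push its door fully shut, and open the vent on its top by pushing the thumb piece back along its slot against the spring, round the corner and on to the end of the side leg, so that the vent stays open when you let go. Only push: don't pinch the thumb piece, keep your fingers off the soft lining inside the door, don't force the thumb piece once it has reached its stop, and don't lift or shift the other things on the bench or the bowl in the kiln.

Things in the scene. Friction and masses are not known exactly. Their poses are not given: they have to be found in the camera images.
- kiln: Small white front-loading bench kiln, a fixed box 200 x 200 mm, 215 mm high, between the raised painting board and the banding wheel. Origin: centre of its underside on the bench. x axis from the door to the back, y to the left seen facing the door, z up. On its top a steel gate plate (upper face at z 224 mm) has an 11 mm wide L-shaped slot; behind it is the vent port with its sliding shutter.
- slot_corner (a point): Corner of the L-shaped slot, at the gate plate's upper face: the pin's centre when the long leg is done. The long leg runs here from 45 mm nearer the door (kiln -x); the short leg goes left from here (kiln +y).
- slot_end (a point): Where the pin's centre stands at the very end of the short leg, 30 mm to the left (kiln +y) of the corner, at the gate plate's upper face.
- kiln_door (a joint): The kiln's door, angle in rad: 0 shut, growing as it opens towards the robot; starts ajar at 0.15 to 0.4. Upright hinge at the left front edge of the kiln (kiln frame x -100, y +102 mm). The door is 200 mm wide, 30 mm thick, its panel from z 60 to 212 mm. It stays where it is left; some 1 to 2 N at the free edge moves it.
- door_push (a point): A point on the outer face of the door, 160 mm from the hinge, 40 mm from the free edge, at z 182 mm (30 mm below the door's top edge), above the low recessed pull. A good place to push; moves with the door. Its own x axis points through the door towards the kiln (square to the door), z up.
- door_lining: The soft white fibre lining that covers the inner face of the door, with a raised pad 5 mm proud in its middle. Not to be touched. Origin on the door's hinge line at bench height.
- vent_shutter (a joint): Travel in m of the vent shutter (with pin and thumb piece) along the long leg of the slot, kiln +x: 0 shut (the start), 0.045 fully open. A spring pulls it back towards 0 with about 3 N at 0 and 6 N at 0.045; it springs back if let go in the long leg. In the side leg it rests against the slot's edge, 0 to 2.5 mm short of 0.045.
- vent_pin (a joint): Travel in m of the pin along the short leg, kiln +y: 0 in the long leg (up to 2.5 mm of play there), 0.030 at the end of the side leg. No spring; light friction (about 0.5 N). It can only move when the shutter is within about 2 mm of fully open.
- thumb_corner (a point): Inner corner of the thumb piece, on the pin's axis, at z 238 mm; moves with the pin. The thumb piece is an upright steel angle, two flanges 30 mm long, 5 mm thick, z 226 to 249 mm: one runs from this corner towards kiln -y (its front face is pushed towards +x), the other towards kiln -x (its right face is pushed towards +y). The hollow between them, open to the front right, takes a fingertip.
- thumb_inside: The inner faces of the thumb piece (those round its hollow), where it is pushed. Origin on the pin's axis at the kiln's top.
- thumb_back: The outer (back and left) faces of the thumb piece. Fingers on inner and outer faces at once count as pinching. Same origin.
- bowl: Painted porcelain bowl, 108 mm across, 56 mm high, standing inside the kiln on its shelf. Leave alone. Origin: centre of its foot.
- dish: Small cream paint dish, 64 mm across and 26 mm high, on the bench in front of the kiln (the door passes over it). Leave alone. Origin: centre of its underside.
- scraper: Steel scraping pen lying on the bench, about 130 mm long, 8 mm thick. Leave alone. Origin: centre of its underside.
- jar: Small paint jar with a screw cap, 45 mm across, 70 mm high. Leave alone. Origin: centre of its underside.
- bottle: Brown glass oil bottle, 52 mm across, 89 mm high. Leave alone. Origin: centre of its underside.
- saucer: Plain white saucer lying face down, 118 mm across, 20 mm high. Leave alone. Origin: centre of its underside.

How it is judged (in metres and radians):
At the end, for the whole second after the job is handed in: The door is shut (joint below 0.03 rad, under 6 mm of gap at its free edge), the vent shutter is open (joint above 0.039 m) and the pin is in the side leg within 6 mm of its end (joint above 0.024 m); all stay so by themselves (value of joint kiln_door below 0.03 rad and value of joint vent_shutter above 0.039 m and value of joint vent_pin above 0.024 m); the robot touches nothing.
It fails at once if the thumb piece is pinched (inner and outer faces pressed at once by more than 1 N) (contact force between the fingers and thumb_inside above 1 N and contact force between the fingers and thumb_back above 1 N).
It fails at once if the fingers touch the soft lining inside the door (contact force between the fingers and door_lining above 0.5 N).
It fails at once if the thumb piece is forced against its stop (over 60 N) (contact force between the fingers and thumb_inside above 60 N).
It fails at once if the bowl in the kiln is shifted or lifted by more than 15 mm (distance of bowl from where it was at the start of the episode above 0.015 m).
It fails at once if a thing standing on the bench is shifted or lifted by more than 20 mm (distance of any of dish, scraper, jar, bottle, saucer from where it was at the start of the episode above 0.02 m).
It also fails if it takes over 48 s, if anything falls off the work surface, if the arm or the gripper's body presses on something with over 40 N, if the wrist force passes 120 N, or if a joint passes its speed limit or range.

ROBOT

A 6-joint arm with a two-finger parallel gripper is mounted at the origin on a cart in front of the work surface, level with it; the furniture and walls round the work are solid. World frame = base frame: x ahead of the robot, y to its left, z up, the work surface at z = 0. Lengths are in m, angles in degrees, forces in N, time in s.
With the tool pointing down it reaches from about 0.375 to 0.75 m from the base axis. Payload 9 kg.
Tool frame: the origin (TCP) lies midway between the tips of the shut fingers; the grasp point (between the pads) lies 19 mm behind it; z points along the fingers, y is the direction in which the jaws open and shut (so a half turn about z gives the same grasp; the last joint's range is limited). The gripper opens to 85 mm and grips with 20 to 120 N. Pads are 22 mm wide; open, the fingers measure 114 mm over their backs; the gripper's body (76 mm by 85 mm) begins 54 mm behind the grasp point. The pads swing forward as they close: fully open they stand 13 mm farther back than shut.
Start: joints at [64.876, 5.964, 5.575, 89.605, 0, 77.527], TCP at [0.131, 0.585, 0.194] pointing down, gripper open.
Joint ranges: [-171.21, 171.21], [-48.23, 106.86], [-62.78, 66.21], [-105.2, 120.99], [-86.42, 89.51], [-180, 180]. Speed limits (degrees/s): [127.2, 127.2, 147.25, 180, 180, 180].

INTERFACE

Orientations are given as a 3x3 rotation matrix whose columns are the frame's x, y, z axes.
In Python, from station import manip gives the robot as it stands. The module is installed in compiled form; this text tells all that it offers.
- The arm moves only by the shell command python3 -m crank 'ROWS'. ROWS is JSON, a list of rows, each an object of numbers: "fingers": the gripper's target within -1 to 1 (shut at 1, half-way at 0, fully open at -1); "dx", "dy", "dz": the shift along the world's x, y, z in mm; "spin": the turn about the world's z in rad. A call has 1 to 8 rows; each row shifts and turns the commanded pose from where the row before left it; what a row does not reach is not made up. A row lasts 1/12 s, in which the tool goes at most 41.7 mm and 7.16 degrees, less where a joint would pass 70% of its speed; a pose out of reach is approached as far as the arm can. A call with a gripper value outside its range is refused whole. The fingers move at their own pace and stop on an object; the grip force is fixed at half the most. Time passes only in rows, so rows that do not move let the fingers close. It gives the time, the measured TCP pose, the force and the opening at its end, in the units of the state.
- manip.observe(): the state, without advancing time (a new reading comes with each control period).
- manip.snapshot(name): name is "scene" or "side" or "wrist"; returns the picture (420x560x3 uint8, red, green, blue); there is no depth.
- manip.get_calibration(name): a dict with "K" (3x3 intrinsics, pixels), "R" (3x3) and "t" (3): a world point X has camera coordinates R X + t. Camera axes: x right, y down, z forward; pixel columns grow to the right and rows downward; lengths in m; the calibration is good to about 2 mm. A picture is of the moment at which its call begins: read the wrist's pose just before it. get_calibration takes no time and is no camera call; for the wrist camera it gives the pose at the moment of the call.
- manip.sign_off(): hands the job in, once; it reports no verdict.
The state is a dict: "clock": time; "qpos": joint angles; "qvel": joint speeds; "joint_efforts": joint torques, N m; "ee_pos": TCP position; "tool_rot": TCP orientation; "force": force on the tool from outside, world axes, zero at the start; "moment": the same for the moment, N m; "finger_gap": finger opening in m.
Only numpy, scipy, OpenCV 4.12 (cv2) and the standard library are available. Lean on these libraries where they do the work, as an engineer would, in place of code of your own. Each camera call takes 0.05 s, during which the arm holds its last target.

## Working session

There is one attempt and no reset: what is moved stays moved. The work goes in short steps, Python scripts to look and compute and a shell command to move; the robot and the scene stay as the last step left them, time stands still between calls to the robot, and variables do not carry over. Pictures are saved under pics/ and viewed, and the job is handed in when it is done.

```bash
mkdir -p pics; python3 - <<'E'
from station import manip
import cv2
s=manip.observe();print(s['clock'],s['ee_pos'],s['tool_rot'],s['finger_gap'],s['force'])
for n in ['scene','side','wrist']:
    c=manip.get_calibration(n);print(n,c['K'],c['R'],c['t'])
    cv2.imwrite(f'pics/{n}0.png',manip.snapshot(n)[:,:,::-1])
E
```

```text
0.0 [0.13120822 0.58506247 0.19310253] [[-9.75725578e-01  2.18996007e-01 -5.87012674e-04]
 [ 2.18996594e-01  9.75724807e-01 -1.26196673e-03]
 [ 2.96397154e-04 -1.35988699e-03 -9.99999031e-01]] 0.0858298958845283 [ 0.08775711 -0.01294846  0.24823717]
scene [[390.34435191   0.         276.749878  ]
 [  0.         390.34435191 203.00730583]
 [  0.           0.           1.        ]] [[ 0.6276753  -0.77846323 -0.00432606]
 [-0.39374695 -0.31267471 -0.86440608]
 [ 0.6715557   0.54426972 -0.50277571]] [-0.36644515  0.33390153  0.57456897]
side [[458.94442302   0.         280.28462327]
 [  0.         458.94442302 202.96400868]
 [  0.           0.           1.        ]] [[-0.67533339 -0.73738138  0.01391071]
 [-0.64861614  0.58484861 -0.48708233]
 [ 0.35102978 -0.33796568 -0.87324527]] [0.35457241 0.46114604 1.11189804]
wrist [[378.29147522   0.         275.619649  ]
 [  0.         378.29147522 208.53369527]
 [  0.           0.           1.        ]] [[ 2.18347044e-01  9.75870938e-01 -6.93887643e-04]
 [ 9.39772960e-01 -2.10078562e-01  2.69617845e-01]
 [ 2.62966448e-01 -5.95223564e-02 -9.62967152e-01]] [-0.59901525 -0.03555092  0.37784739]
```

View pics/scene0.png

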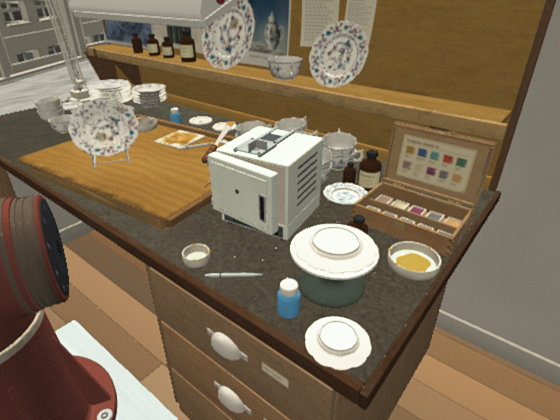

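View pics/side0.png

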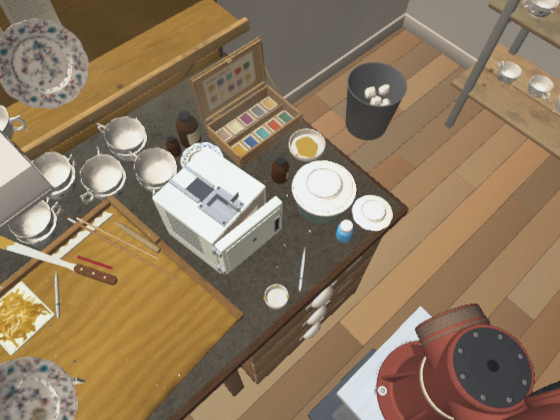

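View pics/wrist0.png

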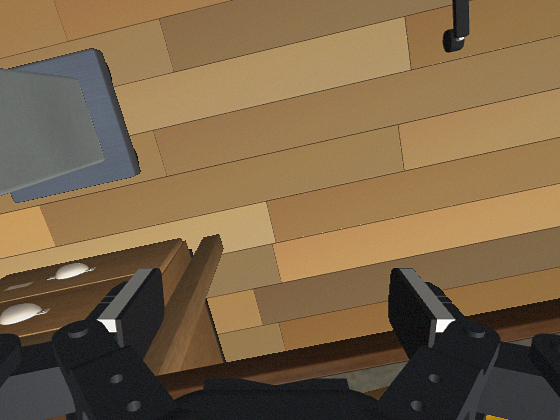

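The wrist view shows only floor, while the scene and side views both show the kiln with its door ajar. In the scene view it is near pixel (265,180), in the side view near (215,205). I'll enlarge both.

```bash
python3 - <<'E'
import cv2
a=cv2.imread('pics/side0.png')[140:280,140:300];cv2.imwrite('pics/side0z.png',cv2.resize(a,None,fx=5,fy=4.28,interpolation=cv2.INTER_CUBIC) if 0 else cv2.resize(a,(640,560),interpolation=cv2.INTER_CUBIC))
a=cv2.imread('pics/scene0.png')[115:245,200:340];cv2.imwrite('pics/scene0z.png',cv2.resize(a,(630,585),interpolation=cv2.INTER_CUBIC))
E
```

```text
(no output)
```

View pics/side0z.png

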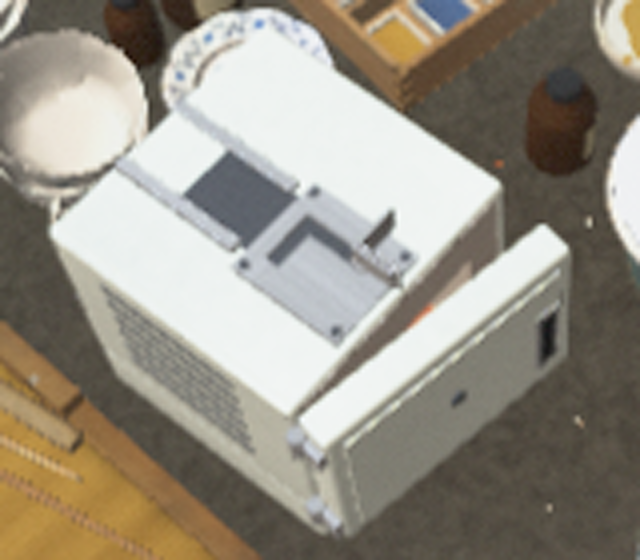

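View pics/scene0z.png

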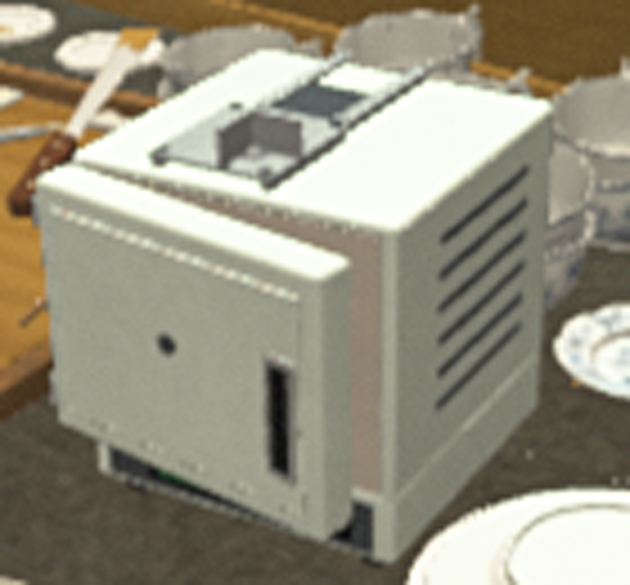

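```bash
cat > h.py <<'E'
import numpy as np
from station import manip
def ray(n,uv,z,c=None):
    c=c or manip.get_calibration(n);K,R,t=map(np.array,(c['K'],c['R'],c['t']))
    d=R.T@np.linalg.solve(K,[uv[0],uv[1],1]);o=-R.T@t
    return o+d*(z-o[2])/d[2]
def proj(n,X):
    c=manip.get_calibration(n);p=np.array(c['K'])@(np.array(c['R'])@X+np.array(c['t']));return p[:2]/p[2]
E
python3 - <<'E'
from h import *
S=lambda u,v:(140+u/4,140+v/4); C=lambda u,v:(200+u/4.5,115+v/4.5)
sd={'bl':S(52,232),'br':S(265,35),'fr':S(502,187),'fl':S(295,413)}
sc={'bl':C(255,48),'br':C(550,98),'fr':C(388,230),'fl':C(78,160)}
for n,d in (('side',sd),('scene',sc)):
    P={k:ray(n,v,.215)[:2] for k,v in d.items()}
    print(n,{k:v.round(4) for k,v in P.items()})
    ctr=sum(P.values())/4
    xa=P['br']+P['bl']-P['fr']-P['fl']; ya=P['bl']+P['fl']-P['br']-P['fr']
    print(ctr,np.linalg.norm(xa)/2,np.linalg.norm(ya)/2,np.degrees(np.arctan2(xa[1],xa[0])),np.degrees(np.arctan2(-ya[0],ya[1])))
for nm,uv in dict(slotcorner=(303,225),slotend=(275,258),platefl=(335,335),platebl=(242,262),platebr=(316,188),platefr=(408,258)).items():
    print(nm,ray('side',S(*uv),.224).round(4))
# door top edge z .212
for nm,uv in dict(outfree=(570,262),infree=(545,227),outh=(345,455),inh=(300,418)).items(): print(nm,ray('side',S(*uv),.212).round(4))
print('thumb top: corner',ray('side',S(355,248),.249),'scene corner',ray('scene',C(255,112),.249))
print('dooroutfree scene',ray('scene',C(312,265),.212),ray('scene',C(42,180),.212))
E
```

```text
side {'bl': array([0.7585, 0.2111]), 'br': array([0.7883, 0.0239]), 'fr': array([ 0.599 , -0.0139]), 'fl': array([0.5649, 0.1765])}
[0.67767068 0.09940162] 0.19487107112610186 0.19151920853835394 10.70544794333638 9.604394750026707
scene {'bl': array([0.7571, 0.2105]), 'br': array([0.7969, 0.0192]), 'fr': array([ 0.5961, -0.018 ]), 'fl': array([0.5637, 0.1655])}
[0.67844124 0.09427546] 0.20133366553426385 0.19086110134103146 11.78579891029828 10.894585268321272
slotcorner [0.6555 0.0971 0.224 ]
slotend [0.6488 0.1239 0.224 ]
platefl [0.5845 0.1298 0.224 ]
platebl [0.6598 0.1402 0.224 ]
platebr [0.6707 0.0748 0.224 ]
platefr [0.5954 0.0647 0.224 ]
outfree [ 0.5328 -0.0105  0.212 ]
infree [ 0.5612 -0.0157  0.212 ]
outh [0.5263 0.1711 0.212 ]
inh [0.5617 0.1758 0.212 ]
thumb top: corner [0.60973358 0.09123196 0.249     ] scene corner [0.60907591 0.07854451 0.249     ]
dooroutfree scene [ 0.54782013 -0.0099301   0.212     ] [0.53805952 0.16596415 0.212     ]
```

```bash
python3 - <<'E'
from h import *
print('plate foot scene',ray('scene',(95,162),.03),ray('scene',(127,162),.03))
print('plate in side top/bot',ray('side',(75,410),.15),ray('side',(40,360),.15))
for z in (.1,.2): print(z,ray('scene',(105,100),z))
E
```

```text
plate foot scene [0.53581423 0.75762951 0.03      ] [0.60379337 0.67163759 0.03      ]
plate in side top/bot [0.48955334 0.60961321 0.15      ] [0.62790488 0.61419915 0.15      ]
0.1 [0.84677953 1.19765207 0.1       ]
0.2 [0.66373358 0.8422915  0.2       ]
```

```bash
python3 -m crank '[{"fingers":1,"dx":10,"dy":-15,"dz":30,"spin":0.05},{"fingers":1,"dx":10,"dy":-15,"dz":30,"spin":0.05},{"fingers":1,"dx":20,"dy":-32,"dz":15,"spin":0.05},{"fingers":1,"dx":20,"dy":-32,"dz":15,"spin":0.05},{"fingers":1,"dx":20,"dy":-32,"dz":10,"spin":0.05},{"fingers":1,"dx":20,"dy":-32,"dz":10,"spin":0.05},{"fingers":1,"dx":20,"dy":-32,"spin":0.05},{"fingers":1,"dx":20,"dy":-32,"spin":0.05}]'
```

```text
invalid input
```

```bash
python3 -m crank '[{"fingers":1,"dx":21,"dy":-33},{"fingers":1,"dx":21,"dy":-33},{"fingers":1,"dx":21,"dy":-33},{"fingers":1,"dx":21,"dy":-33},{"fingers":1,"dx":21,"dy":-33},{"fingers":1,"dx":21,"dy":-33},{"fingers":1,"dx":21,"dy":-33},{"fingers":1,"dx":21,"dy":-33}]'
```

```text
invalid input
```

```bash
python3 -m crank '[{"fingers":1,"dx":10,"dy":-15,"dz":30,"spin":0.05},{"fingers":1,"dx":10,"dy":-15,"dz":30,"spin":0.05},{"fingers":1,"dx":20,"dy":-32,"dz":15,"spin":0.05},{"fingers":1,"dx":20,"dy":-32,"dz":15,"spin":0.05}]'; python3 -m crank --help; python3 -c "
from station import manip;print(manip.observe()['clock'])"
```

```text
clock: 0.48
ee_pos: [0.1915, 0.4909, 0.285]
tool_rot: [[-1.0, 0.016, 0.001], [0.016, 1.0, 0.001], [-0.0, 0.001, -1.0]]
force: [1.0, 0.0, -0.7]
finger_gap: 0.0387
0.4833invalid input: not JSON, or not a number
```

```bash
python3 -m crank '[{"fingers":1,"dx":20,"dy":-32,"dz":10,"spin":0.05},{"fingers":1,"dx":20,"dy":-32,"dz":10,"spin":0.05},{"fingers":1,"dx":20,"dy":-32,"dz":0,"spin":0.05},{"fingers":1,"dx":20,"dy":-32,"dz":0,"spin":0.05},{"fingers":1,"dx":20,"dy":-32,"dz":0,"spin":0},{"fingers":1,"dx":20,"dy":-32,"dz":0,"spin":0},{"fingers":1,"dx":20,"dy":-32,"dz":0,"spin":0},{"fingers":1,"dx":20,"dy":-32,"dz":0,"spin":0}]'
python3 -m crank '[{"fingers":1,"dx":20,"dy":-32,"dz":0,"spin":0},{"fingers":1,"dx":20,"dy":-32,"dz":0,"spin":0},{"fingers":1,"dx":20,"dy":-32,"dz":0,"spin":0},{"fingers":1,"dx":20,"dy":-32,"dz":0,"spin":0},{"fingers":1,"dx":20,"dy":-32,"dz":0,"spin":0},{"fingers":1,"dx":20,"dy":-32,"dz":0,"spin":0},{"fingers":1,"dx":0,"dy":-20,"dz":0,"spin":0},{"fingers":1,"dx":0,"dy":0,"dz":0,"spin":0}]'
python3 - <<'E'
from station import manip
import cv2
cv2.imwrite('pics/wrist1.png',manip.snapshot('wrist')[:,:,::-1])
s=manip.observe();print(s['clock'],s['ee_pos'],s['tool_rot'],s['finger_gap'],s['force'])
E
```

```text
clock: 1.15
ee_pos: [0.3519, 0.2338, 0.3039]
tool_rot: [[-0.984, -0.178, 0.0], [-0.178, 0.984, 0.0], [-0.0, 0.0, -1.0]]
force: [1.2, 0.6, -0.6]
finger_gap: -0.0002
clock: 1.82
ee_pos: [0.4719, 0.02, 0.3028]
tool_rot: [[-0.985, -0.174, -0.002], [-0.174, 0.985, -0.0], [0.002, -0.0, -1.0]]
force: [-1.5, 0.2, 0.6]
finger_gap: 0.0001
1.8667 [0.47150231 0.02174118 0.30327057] [[-9.84566318e-01 -1.75006459e-01 -1.38041230e-03]
 [-1.75007026e-01  9.84567139e-01  3.00369199e-04]
 [ 1.30654204e-03  5.37315247e-04 -9.99999002e-01]] -0.00015107531749655146 [-0.57804626 -0.0566966  -0.92264008]
```

View pics/wrist1.png

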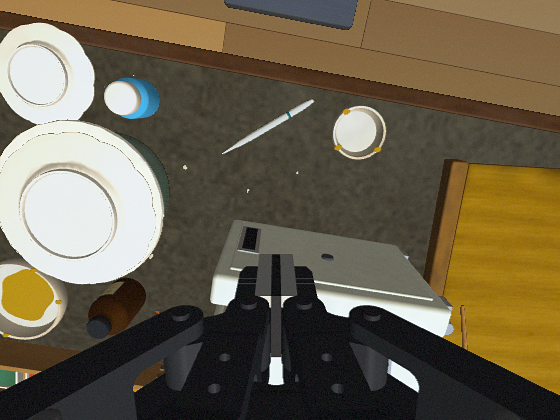

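```bash
python3 - <<'E'
from h import *
import cv2
a=cv2.imread('pics/wrist1.png')[210:350,200:470];cv2.imwrite('pics/w1z.png',cv2.resize(a,(810*98//100,412),interpolation=cv2.INTER_CUBIC))
for uv in ((213,278),(450,306)): print(ray('wrist',uv,.212))
c=manip.get_calibration('wrist');print(-np.array(c['R']).T@np.array(c['t']))
print(proj('wrist',np.array(manip.observe()['ee_pos'])))
E
```

```text
[ 0.54337664 -0.01583835  0.212     ]
[0.5344561  0.17455575 0.212     ]
[0.40463794 0.0090468  0.48316666]
[276.78751296 242.50304565]
```

View pics/w1z.png

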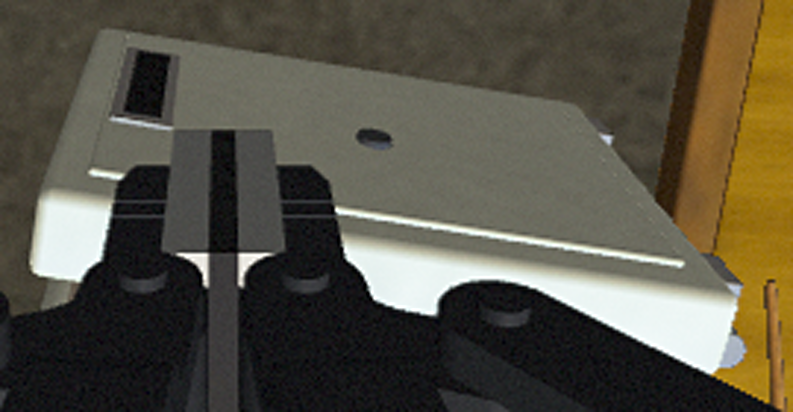

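```bash
python3 -m crank '[{"fingers":1,"dx":14,"dy":0,"dz":-30,"spin":0.01},{"fingers":1,"dx":14,"dy":0,"dz":-30,"spin":0},{"fingers":1,"dx":0,"dy":0,"dz":-30,"spin":0},{"fingers":1,"dx":0,"dy":0,"dz":-26,"spin":0},{"fingers":1,"dx":5,"dy":0,"dz":0,"spin":0},{"fingers":1,"dx":5,"dy":0,"dz":0,"spin":0},{"fingers":1,"dx":5,"dy":0,"dz":0,"spin":0},{"fingers":1,"dx":0,"dy":0,"dz":0,"spin":0}]'
python3 -m crank '[{"fingers":1,"dx":5,"dy":0,"dz":0,"spin":0},{"fingers":1,"dx":5,"dy":0,"dz":0,"spin":0},{"fingers":1,"dx":5,"dy":0,"dz":0,"spin":0},{"fingers":1,"dx":5,"dy":0,"dz":0,"spin":0},{"fingers":1,"dx":0,"dy":0,"dz":0,"spin":0}]'
```

```text
clock: 2.53
ee_pos: [0.5164, 0.0235, 0.1904]
tool_rot: [[-0.982, -0.188, 0.004], [-0.188, 0.982, -0.001], [-0.003, -0.001, -1.0]]
force: [0.3, -0.0, -0.6]
finger_gap: -0.0001
clock: 2.95
ee_pos: [0.5353, 0.0233, 0.1879]
tool_rot: [[-0.982, -0.188, 0.0], [-0.188, 0.982, 0.0], [-0.0, 0.0, -1.0]]
force: [-0.1, -0.6, -0.1]
finger_gap: 0.0001
```

```bash
python3 -m crank '[{"fingers":1,"dx":4,"dy":0,"dz":0,"spin":0},{"fingers":1,"dx":4,"dy":0,"dz":0,"spin":0},{"fingers":1,"dx":0,"dy":0,"dz":0,"spin":0}]'
python3 -m crank '[{"fingers":1,"dx":3,"dy":0,"dz":0,"spin":0},{"fingers":1,"dx":3,"dy":0,"dz":0,"spin":0},{"fingers":1,"dx":0,"dy":0,"dz":0,"spin":0}]'
python3 - <<'E'
from station import manip
import cv2
for n in('side','scene'):
    a=manip.snapshot(n)[:,:,::-1];a=a[130:290,140:320] if n=='side' else a[115:245,200:340]
    cv2.imwrite(f'pics/{n}2.png',cv2.resize(a,None,fx=4,fy=4,interpolation=cv2.INTER_CUBIC)[:600])
E
```

```text
clock: 3.2
ee_pos: [0.5429, 0.0234, 0.1878]
tool_rot: [[-0.982, -0.188, 0.0], [-0.188, 0.982, 0.0], [-0.0, 0.0, -1.0]]
force: [-0.1, -0.3, 0.4]
finger_gap: 0.0002
clock: 3.45
ee_pos: [0.5488, 0.0234, 0.1879]
tool_rot: [[-0.982, -0.188, 0.0], [-0.188, 0.982, 0.0], [-0.0, 0.0, -1.0]]
force: [0.4, -0.4, 0.6]
finger_gap: -0.0002
```

View pics/side2.png

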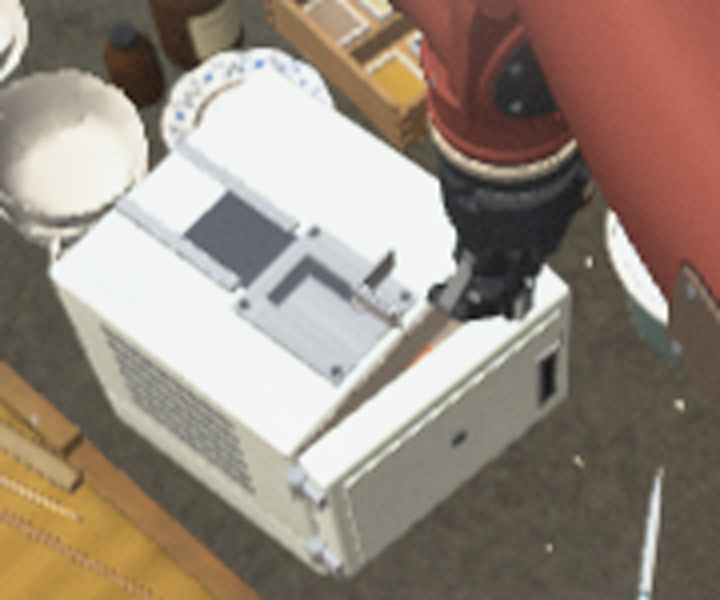

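View pics/scene2.png

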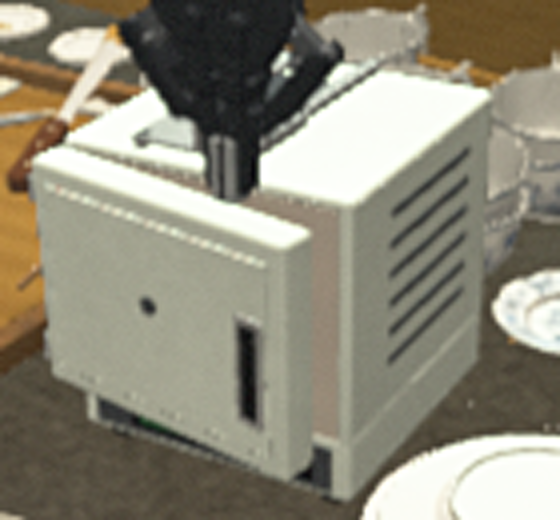

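```bash
python3 - <<'E'
from h import *
s=manip.observe();p=np.array(s['ee_pos']);print(s['clock'],p)
for q in (p,p+[0,0,.02],p+[0,0,.1]):
    a=proj('scene',q);b=proj('side',q);print(a,(a-[200,115])*4,b,(b-[140,130])*4)
E
```

```text
3.55 [0.54842752 0.02345566 0.18790352]
[258.03726483 179.52799901] [232.14905932 258.11199606] [267.93117139 214.15823208] [511.72468555 336.63292833]
[257.7765006  171.32171518] [231.10600238 225.28686071] [267.85218291 210.3235956 ] [511.40873164 321.2943824 ]
[256.66877057 136.46130936] [226.67508227  85.84523744] [267.50982847 193.70338906] [510.03931389 254.81355624]
```

```bash
python3 - <<'E'
from h import *
import cv2
s=manip.observe();p=np.array(s['ee_pos']);print(s['clock'],p,s['qpos'],s['tool_rot'])
for n in('side','scene','wrist'):
    a=manip.snapshot(n)[:,:,::-1].copy()
    for dz in (0,.019,.04,.07):
        u=proj(n,p+[0,0,dz]);cv2.circle(a,tuple(int(round(v)) for v in u),1,(0,0,255),-1)
    u=proj(n,p).astype(int);b=a[max(0,u[1]-90):u[1]+50,u[0]-80:u[0]+80]
    cv2.imwrite(f'pics/{n}3.png',cv2.resize(b,None,fx=4,fy=4,interpolation=cv2.INTER_NEAREST))
E
```

```text
3.55 [0.54842752 0.02345566 0.18790352] [-1.12095320e+01 -3.03121300e+00 -4.18819687e+00  8.88517767e+01
  3.55767862e-03 -2.20506391e+01] [[-9.82152553e-01 -1.88086001e-01 -1.37912779e-04]
 [-1.88086014e-01  9.82152556e-01  9.06321156e-05]
 [ 1.18404756e-04  1.14954029e-04 -9.99999986e-01]]
```

View pics/scene3.png

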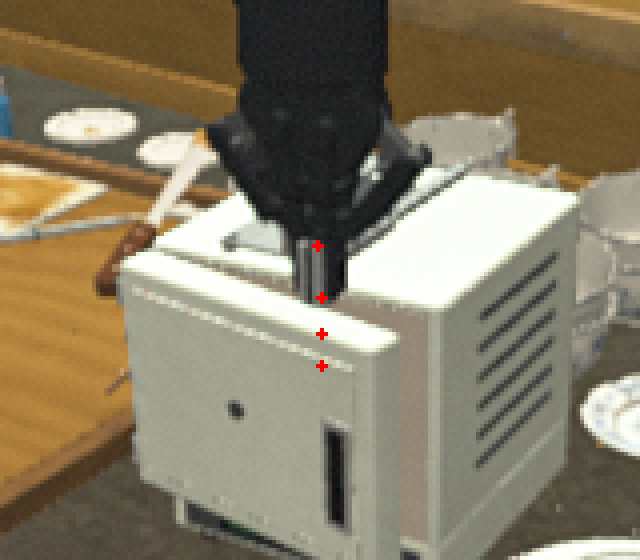

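View pics/side3.png

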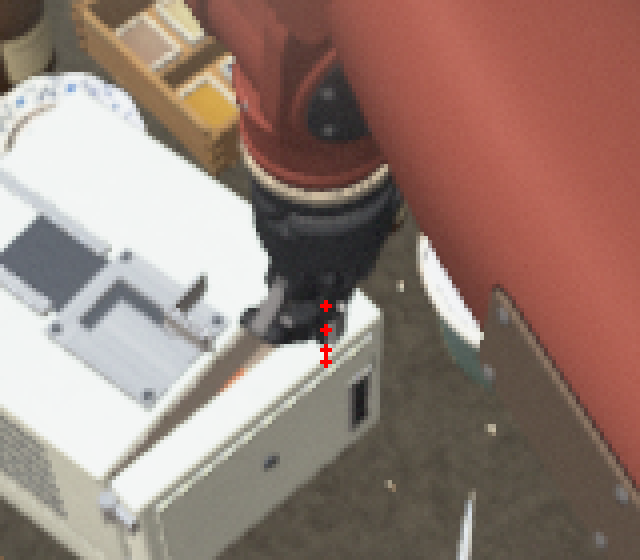

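View pics/wrist3.png

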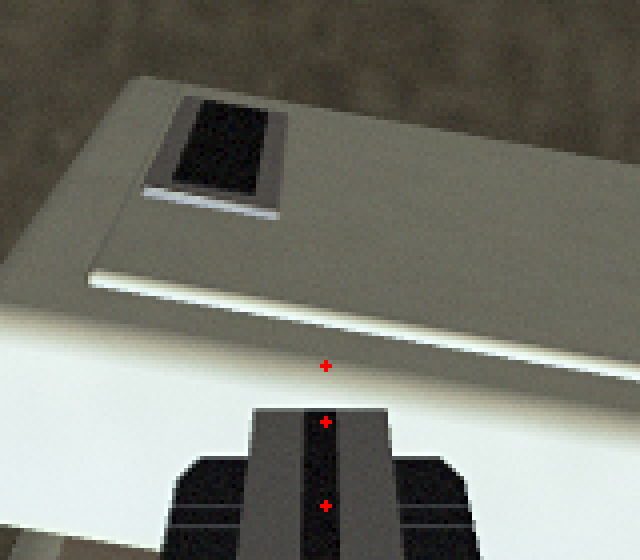

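```bash
python3 - <<'E'
from h import *
s=manip.observe();p=np.array(s['ee_pos'])
def off(n):
    u=proj(n,p).astype(int);return np.array([u[0]-80,max(0,u[1]-90)])
obs=[('scene',off('scene')+np.array([320,303])/4),('wrist',off('wrist')+np.array([320,408])/4)]
A=[];b=[]
for n,uv in obs:
    c=manip.get_calibration(n);P=np.array(c['K'])@np.c_[c['R'],c['t']]
    for k in(0,1):
        r=uv[k]*P[2]-P[k];A.append(r[:3]);b.append(-r[3])
X,res,_,_=np.linalg.lstsq(np.array(A),np.array(b),rcond=None);print(X,p)
for n,uv in obs: print(n,uv,proj(n,X))
c=manip.get_calibration('wrist');C=-np.array(c['R']).T@np.array(c['t']);print(C,C-p)
for q in ([.011,0,0],[-.011,0,0],[.011,0,.01],[.011,0,.025],[.02,0,.0]): print(q,proj('wrist',p+q)-off('wrist'))
E
```

```text
[0.54024038 0.01999189 0.22692581] [0.54831108 0.02346244 0.18796078]
scene [257.   164.75] [256.20957337 164.9987938 ]
wrist [276. 254.] [272.4057709 257.0102406]
[0.48139302 0.00993065 0.36776084] [-0.06691806 -0.01353179  0.17980006]
[0.011, 0, 0] [ 76.7065639  110.19030154]
[-0.011, 0, 0] [84.9439498  70.13260777]
[0.011, 0, 0.01] [ 76.56378631 118.51151657]
[0.011, 0, 0.025] [ 76.31936608 132.7565614 ]
[0.02, 0, 0.0] [ 73.47739913 125.89344998]
```

The views disagree with the reported tip height. Triangulated, the fingertips stand at about z 0.227, above the door's top edge, while the TCP reads 0.188. I'll lift, back off and check the actual tip offset in the open.

```bash
python3 -m crank '[{"fingers":1,"dx":0,"dy":0,"dz":30,"spin":0},{"fingers":1,"dx":0,"dy":0,"dz":20,"spin":0},{"fingers":1,"dx":-30,"dy":0,"dz":0,"spin":0},{"fingers":1,"dx":-35,"dy":0,"dz":0,"spin":0},{"fingers":1,"dx":0,"dy":0,"dz":-35,"spin":0},{"fingers":1,"dx":0,"dy":0,"dz":-15,"spin":0},{"fingers":1,"dx":0,"dy":0,"dz":0,"spin":0}]'
python3 - <<'E'
from h import *
import cv2
s=manip.observe();p=np.array(s['ee_pos']);print(s['clock'],p,s['finger_gap'])
for n in('side','scene','wrist'):
    a=manip.snapshot(n)[:,:,::-1].copy()
    for dz in (0,.019,.04,.07):
        u=proj(n,p+[0,0,dz]);cv2.circle(a,tuple(int(round(v)) for v in u),1,(0,0,255),-1)
    u=proj(n,p).astype(int);b=a[max(0,u[1]-90):u[1]+50,u[0]-80:u[0]+80];print(n,u[0]-80,max(0,u[1]-90))
    cv2.imwrite(f'pics/{n}4.png',cv2.resize(b,None,fx=4,fy=4,interpolation=cv2.INTER_NEAREST))
E
```

```text
clock: 4.28
ee_pos: [0.4815, 0.0238, 0.1849]
tool_rot: [[-0.982, -0.188, -0.004], [-0.188, 0.982, 0.001], [0.003, 0.002, -1.0]]
force: [-0.1, -0.5, 0.0]
finger_gap: 0.0
4.2833 [0.48154488 0.02384905 0.18491094] 2.6464178827622736e-05
side 206 142
scene 156 102
wrist 198 145
```

View pics/scene4.png

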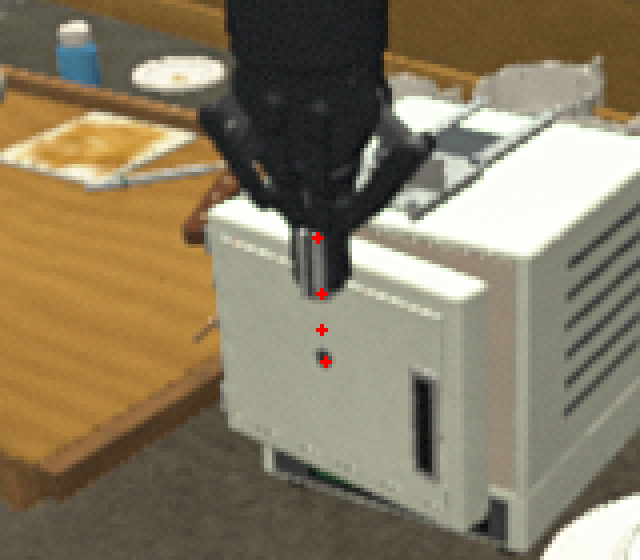

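View pics/side4.png

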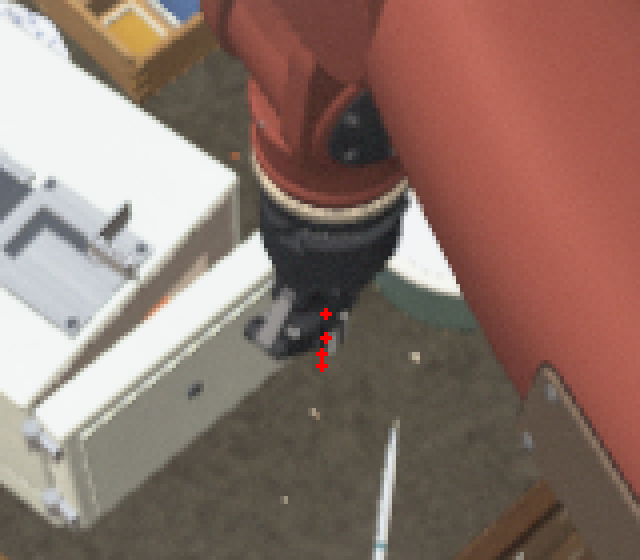

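View pics/wrist4.png

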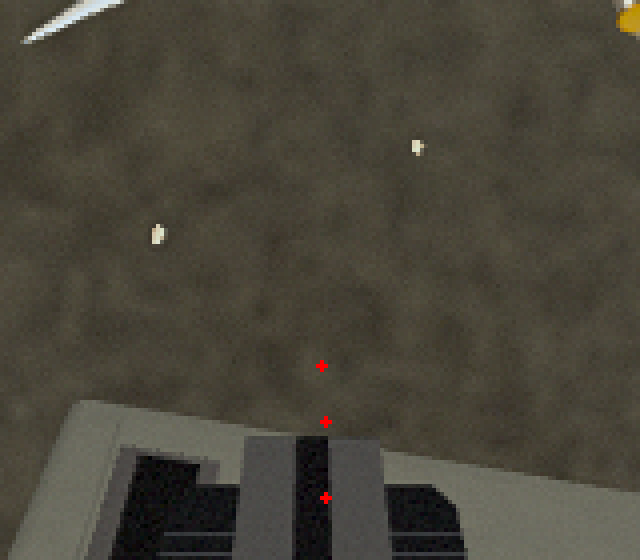

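The reported TCP lies about 38 mm below the visible fingertips, in both the scene and wrist views. I'll work with tip z ≈ ee z + 0.038, so I'm lowering 25 mm and pushing the door.

```bash
python3 -m crank '[{"fingers":1,"dx":0,"dy":0,"dz":-25,"spin":0},{"fingers":1,"dx":15,"dy":0,"dz":0,"spin":0},{"fingers":1,"dx":15,"dy":0,"dz":0,"spin":0},{"fingers":1,"dx":5,"dy":0,"dz":0,"spin":0},{"fingers":1,"dx":5,"dy":0,"dz":0,"spin":0},{"fingers":1,"dx":5,"dy":0,"dz":0,"spin":0},{"fingers":1,"dx":5,"dy":0,"dz":0,"spin":0},{"fingers":1,"dx":0,"dy":0,"dz":0,"spin":0}]'
python3 - <<'E'
from h import *
import cv2
a=manip.snapshot('scene')[:,:,::-1][80:240,190:350];b=manip.snapshot('side')[:,:,::-1][130:290,140:320]
cv2.imwrite('pics/m5.png',np.hstack([cv2.resize(a,(400,400)),cv2.resize(b,(400,400))]))
E
```

```text
clock: 5.1
ee_pos: [0.5341, 0.0234, 0.1633]
tool_rot: [[-0.982, -0.188, 0.001], [-0.188, 0.982, -0.0], [-0.001, -0.0, -1.0]]
force: [-0.2, -0.1, 0.1]
finger_gap: -0.0001
```

View pics/m5.png

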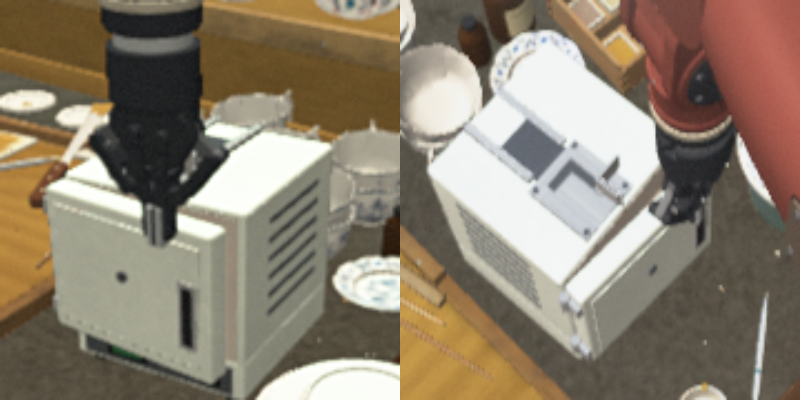

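```bash
python3 -m crank '[{"fingers":1,"dx":4,"dy":0,"dz":0,"spin":0},{"fingers":1,"dx":4,"dy":0,"dz":0,"spin":0},{"fingers":1,"dx":4,"dy":0,"dz":0,"spin":0},{"fingers":1,"dx":0,"dy":0,"dz":0,"spin":0}]'
python3 - <<'E'
from h import *
import cv2
a=manip.snapshot('scene')[:,:,::-1][80:240,190:350];b=manip.snapshot('side')[:,:,::-1][130:290,140:320]
cv2.imwrite('pics/m6.png',np.hstack([cv2.resize(a,(400,400)),cv2.resize(b,(400,400))]))
E
```

```text
clock: 5.53
ee_pos: [0.5461, 0.0234, 0.1629]
tool_rot: [[-0.982, -0.188, 0.0], [-0.188, 0.982, 0.0], [-0.0, 0.0, -1.0]]
force: [1.0, -0.7, -0.0]
finger_gap: -0.0
```

View pics/m6.png

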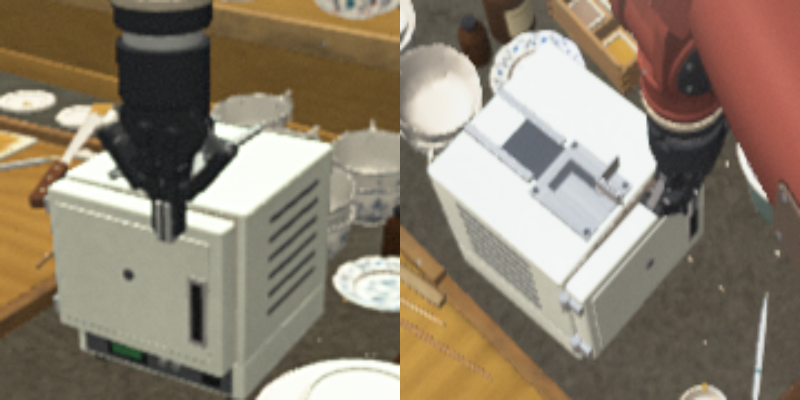

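The door is closing under the fingers. I'll carry on in small steps.

```bash
for i in 1 2; do :; done; python3 -m crank '[{"fingers":1,"dx":4,"dy":0,"dz":0,"spin":0},{"fingers":1,"dx":4,"dy":0,"dz":0,"spin":0},{"fingers":1,"dx":0,"dy":0,"dz":0,"spin":0}]'
python3 -m crank '[{"fingers":1,"dx":3,"dy":0,"dz":0,"spin":0},{"fingers":1,"dx":0,"dy":0,"dz":0,"spin":0}]'
python3 -m crank '[{"fingers":1,"dx":2,"dy":0,"dz":0,"spin":0},{"fingers":1,"dx":0,"dy":0,"dz":0,"spin":0}]'
python3 - <<'E'
from h import *
import cv2
a=manip.snapshot('scene')[:,:,::-1][80:240,190:350];b=manip.snapshot('side')[:,:,::-1][130:290,140:320]
cv2.imwrite('pics/m7.png',np.hstack([cv2.resize(a,(400,400)),cv2.resize(b,(400,400))]))
E
```

```text
clock: 5.88
ee_pos: [0.5541, 0.0234, 0.1629]
tool_rot: [[-0.982, -0.188, 0.0], [-0.188, 0.982, 0.0], [-0.0, 0.0, -1.0]]
force: [-0.8, -0.5, -1.3]
finger_gap: 0.0
clock: 6.05
ee_pos: [0.5542, 0.0235, 0.1627]
tool_rot: [[-0.982, -0.188, -0.005], [-0.188, 0.982, -0.0], [0.005, 0.001, -1.0]]
force: [-12.8, -1.3, 5.4]
finger_gap: -0.0002
clock: 6.22
ee_pos: [0.5542, 0.0234, 0.1627]
tool_rot: [[-0.982, -0.188, -0.009], [-0.188, 0.982, -0.001], [0.009, 0.001, -1.0]]
force: [-24.3, -2.6, 11.5]
finger_gap: -0.0001
```

View pics/m7.png

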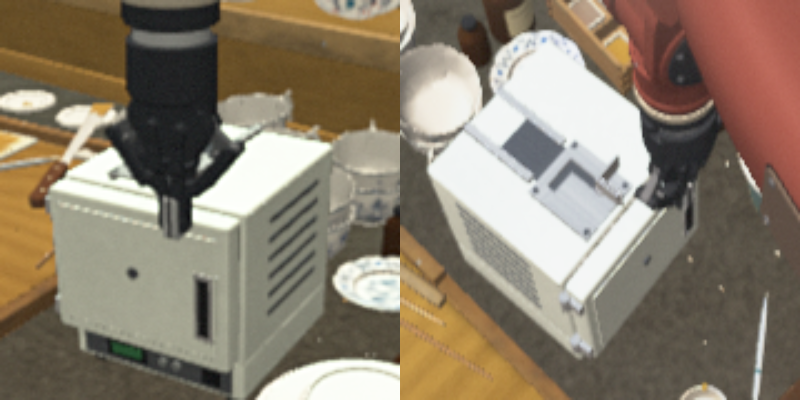

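Door is shut: it stopped hard at ee x 0.554 with 24 N, and the picture shows no gap. Now I'll back off, rise and look at the thumb piece from above.

```bash
python3 -m crank '[{"fingers":1,"dx":-20,"dy":0,"dz":0,"spin":0},{"fingers":1,"dx":-10,"dy":0,"dz":30,"spin":0},{"fingers":1,"dx":0,"dy":0,"dz":40,"spin":0},{"fingers":1,"dx":0,"dy":0,"dz":40,"spin":0},{"fingers":1,"dx":35,"dy":-5,"dz":0,"spin":0},{"fingers":1,"dx":35,"dy":0,"dz":0,"spin":0},{"fingers":1,"dx":35,"dy":0,"dz":0,"spin":0},{"fingers":1,"dx":0,"dy":0,"dz":0,"spin":0}]'
python3 - <<'E'
from h import *
import cv2
s=manip.observe();print(s['ee_pos'])
c=manip.get_calibration('wrist');a=manip.snapshot('wrist')[:,:,::-1];cv2.imwrite('pics/w8.png',a)
import json;json.dump({k:np.array(v).tolist() for k,v in c.items()},open('w8.json','w'))
b=manip.snapshot('side')[:,:,::-1];cv2.imwrite('pics/s8.png',b)
E
```

```text
clock: 6.98
ee_pos: [0.6377, 0.0178, 0.2668]
tool_rot: [[-0.982, -0.187, -0.006], [-0.187, 0.982, 0.002], [0.005, 0.003, -1.0]]
force: [-1.2, -0.4, -2.4]
finger_gap: 0.0002
[0.63770698 0.01784246 0.26676839]
```

View pics/w8.png

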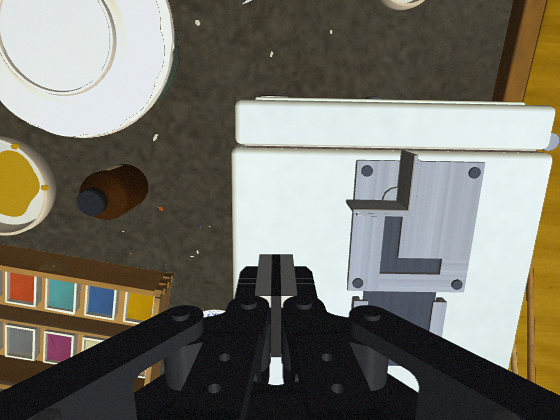

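```bash
python3 - <<'E'
import cv2
a=cv2.imread('pics/w8.png')[135:305,330:500];cv2.imwrite('pics/w8z.png',cv2.resize(a,(595,595),interpolation=cv2.INTER_CUBIC))
E
```

```text
(no output)
```

View pics/w8z.png

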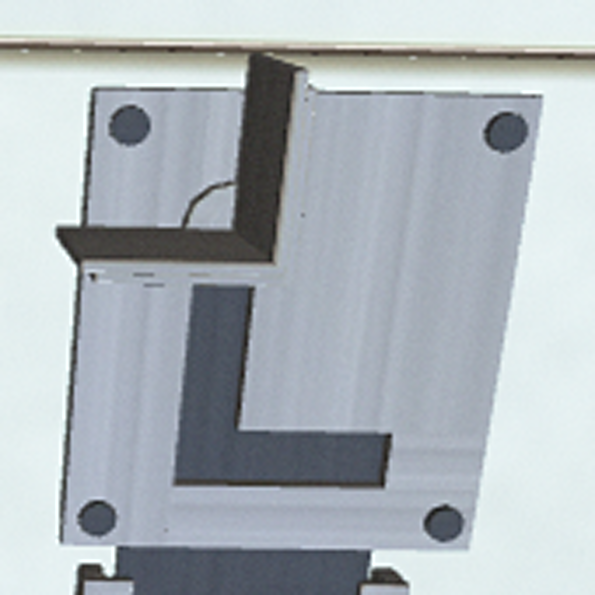

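```bash
python3 - <<'E'
from h import *
import json
c=json.load(open('w8.json'))
Z=lambda u,v:(330+u/3.5,135+v/3.5)
g=lambda u,v,z:ray('',Z(u,v),z,c)
co=g(207,459,.224);A=g(388,433,.224);B=g(384,487,.224);ed=(A+B)/2
I=g(238,432,.224);d=(A-I)[:2];yaw=np.degrees(np.arctan2(-d[0],d[1]))
print('corner',co,'legend edge',ed,np.linalg.norm(ed-co),'yaw from short leg',yaw)
L=(g(193,285,.224)-g(175,485,.224))[:2];print('yaw long',np.degrees(np.arctan2(-L[1],-L[0])))
print('thumb base',g(233,228,.226),'top',g(272,262,.249))
print('flange1 end base',g(58,228,.226),'flange2 end',g(248,55,.226))
s=manip.observe();y=np.radians(10.7);ex=np.array([np.cos(y),np.sin(y)]);print(co[:2]-.045*ex)
print('finger tip cam check',g)
# fist tip px in wrist: (259..294,254)
for z in(.295,.305):print(ray('',(259,255),z,c),ray('',(294,255),z,c))
E
```

```text
corner [0.65571636 0.09458925 0.224     ] legend edge [0.64982802 0.12677611 0.224     ] 0.03272104003604559 yaw from short leg 10.361355265512849
yaw long 10.291827488823136
thumb base [0.61249016 0.08671733 0.226     ] top [0.61237733 0.08554755 0.249     ]
flange1 end base [0.6181387  0.05710607 0.226     ] flange2 end [0.58337957 0.08112454 0.226     ]
[0.61149878 0.08623425]
finger tip cam check <function <lambda> at 0x7fc8ba693f60>
[0.63444831 0.00922134 0.295     ] [0.63162813 0.02404259 0.295     ]
[0.63032415 0.00888236 0.305     ] [0.62768959 0.02272807 0.305     ]
```

The wrist view gives the thumb corner at (0.612, 0.086), slot corner (0.656, 0.095) and kiln yaw 10.4°, matching the side view. Next I'll move over the hollow and part-way down.

```bash
python3 -m crank '[{"fingers":1,"dx":-20,"dy":23,"dz":0,"spin":0},{"fingers":1,"dx":-20,"dy":22,"dz":0,"spin":0},{"fingers":1,"dx":0,"dy":0,"dz":-25,"spin":-0.006},{"fingers":1,"dx":0,"dy":0,"dz":-18,"spin":0},{"fingers":1,"dx":0,"dy":0,"dz":0,"spin":0}]'
python3 - <<'E'
from h import *
import cv2
s=manip.observe();print(s['ee_pos'],s['force'])
a=manip.snapshot('wrist')[:,:,::-1][150:350,180:420];cv2.imwrite('pics/w9.png',cv2.resize(a,(720,600)))
a=manip.snapshot('scene')[:,:,::-1][80:200,190:350];b=manip.snapshot('side')[:,:,::-1][140:260,160:320]
cv2.imwrite('pics/m9.png',np.vstack([cv2.resize(x,(400,300)) for x in(a,b)]))
E
```

```text
clock: 7.5
ee_pos: [0.5911, 0.0642, 0.2278]
tool_rot: [[-0.983, -0.183, -0.003], [-0.183, 0.983, 0.0], [0.002, 0.001, -1.0]]
force: [-0.8, 0.2, -0.1]
finger_gap: -0.0004
[0.59113768 0.06420682 0.22781546] [-0.7969459   0.17117287 -0.11355379]
```

View pics/w9.png

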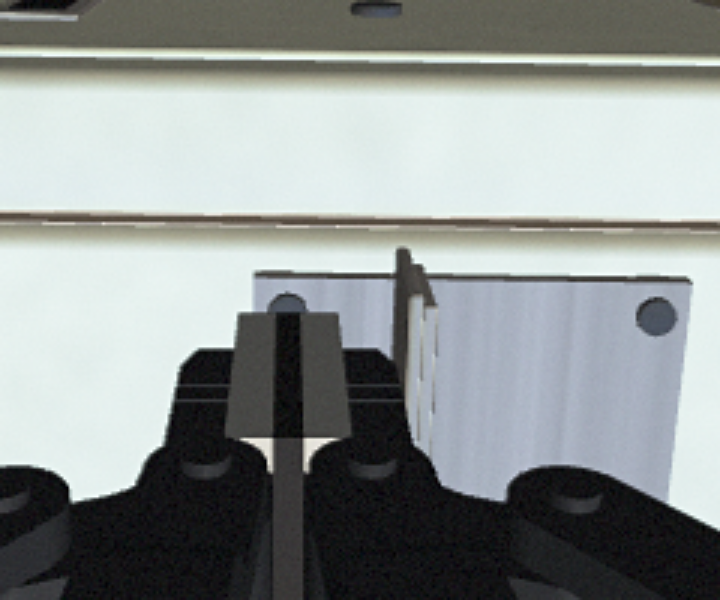

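View pics/m9.png

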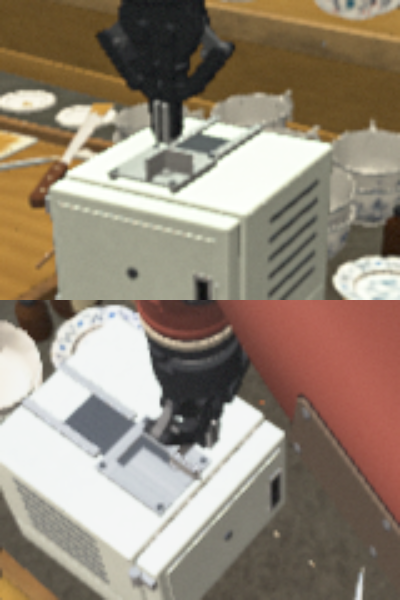

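```bash
python3 -m crank '[{"fingers":1,"dx":0,"dy":0,"dz":-16,"spin":0},{"fingers":1,"dx":0,"dy":0,"dz":-15,"spin":0},{"fingers":1,"dx":0,"dy":0,"dz":0,"spin":0}]'
python3 - <<'E'
from h import *
import cv2
s=manip.observe();print(s['ee_pos'],s['force'])
a=manip.snapshot('wrist')[:,:,::-1][150:350,180:420]
x=manip.snapshot('scene')[:,:,::-1][100:190,210:330]
cv2.imwrite('pics/m10.png',np.hstack([cv2.resize(x,(400,300),interpolation=cv2.INTER_CUBIC),cv2.resize(a,(360,300))]))
E
```

```text
clock: 7.9
ee_pos: [0.5929, 0.0632, 0.1979]
tool_rot: [[-0.983, -0.182, -0.001], [-0.182, 0.983, 0.0], [0.001, 0.001, -1.0]]
force: [-0.6, 0.5, -0.2]
finger_gap: 0.0001
[0.59287756 0.0632206  0.19790843] [-0.62347447  0.45605009 -0.21801779]
```

View pics/m10.png

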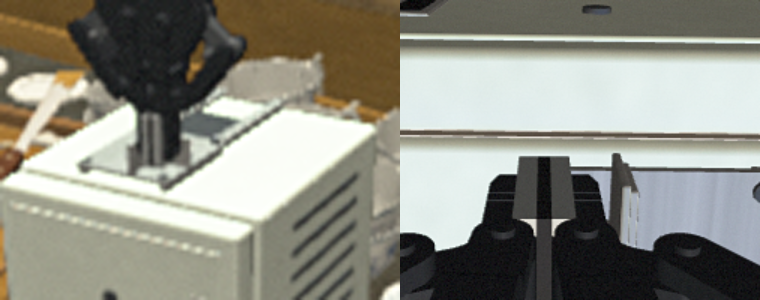

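```bash
python3 -m crank '[{"fingers":1,"dx":4.9,"dy":0.9,"dz":0,"spin":0},{"fingers":1,"dx":4.9,"dy":0.9,"dz":0,"spin":0},{"fingers":1,"dx":4.9,"dy":0.9,"dz":0,"spin":0},{"fingers":1,"dx":4.9,"dy":0.9,"dz":0,"spin":0},{"fingers":1,"dx":0,"dy":0,"dz":0,"spin":0}]'
python3 -m crank '[{"fingers":1,"dx":4.9,"dy":0.9,"dz":0,"spin":0},{"fingers":1,"dx":4.9,"dy":0.9,"dz":0,"spin":0},{"fingers":1,"dx":4.9,"dy":0.9,"dz":0,"spin":0},{"fingers":1,"dx":0,"dy":0,"dz":0,"spin":0}]'
python3 - <<'E'
from h import *
import cv2
s=manip.observe();print(s['ee_pos'],s['force'])
x=manip.snapshot('side')[:,:,::-1][140:260,160:320]
a=manip.snapshot('wrist')[:,:,::-1][150:350,180:420]
cv2.imwrite('pics/m11.png',np.hstack([cv2.resize(x,(400,300),interpolation=cv2.INTER_CUBIC),cv2.resize(a,(360,300))]))
E
```

```text
clock: 8.42
ee_pos: [0.6138, 0.067, 0.1991]
tool_rot: [[-0.983, -0.182, 0.0], [-0.182, 0.983, -0.0], [-0.0, -0.0, -1.0]]
force: [-2.9, -1.1, 2.2]
finger_gap: 0.0
clock: 8.75
ee_pos: [0.6283, 0.0698, 0.1988]
tool_rot: [[-0.983, -0.182, -0.0], [-0.182, 0.983, 0.0], [0.0, 0.0, -1.0]]
force: [-3.2, -0.3, 3.2]
finger_gap: 0.0
[0.62829972 0.06983182 0.198757  ] [-3.19778941 -0.30097669  3.18231064]
```

View pics/m11.png

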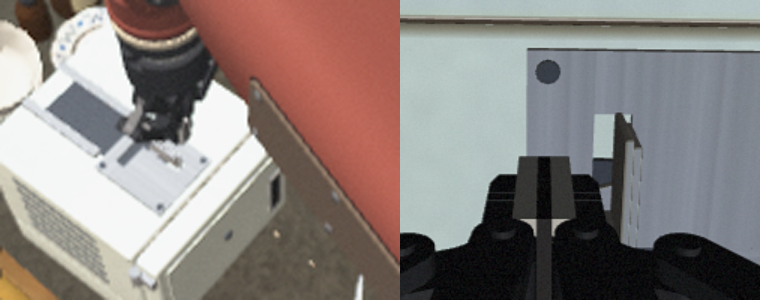

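The thumb piece is travelling with about 3 N of spring force. I'll lift 2 mm, in case the tips rub on the plate, and carry on to the stop.

```bash
python3 -m crank '[{"fingers":1,"dx":4.9,"dy":0.9,"dz":2,"spin":0},{"fingers":1,"dx":4.9,"dy":0.9,"dz":0,"spin":0},{"fingers":1,"dx":4.9,"dy":0.9,"dz":0,"spin":0},{"fingers":1,"dx":0,"dy":0,"dz":0,"spin":0}]'
python3 -m crank '[{"fingers":1,"dx":2,"dy":0.4,"dz":0,"spin":0},{"fingers":1,"dx":2,"dy":0.4,"dz":0,"spin":0},{"fingers":1,"dx":0,"dy":0,"dz":0,"spin":0}]'
```

```text
clock: 9.18
ee_pos: [0.6422, 0.0726, 0.2002]
tool_rot: [[-0.983, -0.182, -0.001], [-0.182, 0.983, 0.0], [0.001, 0.001, -1.0]]
force: [-5.3, -0.2, -0.5]
finger_gap: 0.0003
clock: 9.43
ee_pos: [0.6458, 0.0733, 0.2003]
tool_rot: [[-0.983, -0.182, -0.002], [-0.182, 0.983, 0.0], [0.002, 0.0, -1.0]]
force: [-4.6, -1.0, -1.8]
finger_gap: 0.0
```

```bash
python3 -m crank '[{"fingers":1,"dx":2,"dy":0.4,"dz":0,"spin":0},{"fingers":1,"dx":0,"dy":0,"dz":0,"spin":0}]'
```

```text
clock: 9.6
ee_pos: [0.6477, 0.0737, 0.2003]
tool_rot: [[-0.983, -0.182, -0.002], [-0.182, 0.983, 0.0], [0.002, 0.0, -1.0]]
force: [-5.4, -0.8, -1.2]
finger_gap: 0.0
```

```bash
python3 -m crank '[{"fingers":1,"dx":1.5,"dy":0.3,"dz":0,"spin":0},{"fingers":1,"dx":0,"dy":0,"dz":0,"spin":0}]'; python3 -m crank '[{"fingers":1,"dx":1.5,"dy":0.3,"dz":0,"spin":0},{"fingers":1,"dx":0,"dy":0,"dz":0,"spin":0}]'
```

```text
clock: 9.77
ee_pos: [0.6488, 0.0739, 0.2003]
tool_rot: [[-0.983, -0.182, -0.002], [-0.182, 0.983, 0.0], [0.002, 0.0, -1.0]]
force: [-6.4, -0.8, -1.6]
finger_gap: -0.0
clock: 9.93
ee_pos: [0.649, 0.0741, 0.2003]
tool_rot: [[-0.983, -0.182, -0.005], [-0.182, 0.983, -0.0], [0.005, 0.0, -1.0]]
force: [-13.5, -2.1, 1.9]
finger_gap: 0.0
```

The stop is reached, with force up to 13.5 N and no further travel. Now the side leg, +y in the kiln frame.

```bash
python3 -m crank '[{"fingers":1,"dx":-0.9,"dy":4.9,"dz":0,"spin":0},{"fingers":1,"dx":-0.9,"dy":4.9,"dz":0,"spin":0},{"fingers":1,"dx":0,"dy":0,"dz":0,"spin":0}]'; python3 -m crank '[{"fingers":1,"dx":-0.9,"dy":4.9,"dz":0,"spin":0},{"fingers":1,"dx":-0.9,"dy":4.9,"dz":0,"spin":0},{"fingers":1,"dx":0,"dy":0,"dz":0,"spin":0}]'
python3 - <<'E'
from h import *
import cv2
s=manip.observe();print(s['ee_pos'],s['force'])
x=manip.snapshot('side')[:,:,::-1][140:260,160:320]
a=manip.snapshot('wrist')[:,:,::-1][150:350,180:420]
cv2.imwrite('pics/m12.png',np.hstack([cv2.resize(x,(400,300),interpolation=cv2.INTER_CUBIC),cv2.resize(a,(360,300))]))
E
```

```text
clock: 10.18
ee_pos: [0.6472, 0.0846, 0.2003]
tool_rot: [[-0.983, -0.183, -0.004], [-0.183, 0.983, -0.0], [0.004, 0.001, -1.0]]
force: [-12.8, -2.0, 0.9]
finger_gap: -0.0003
clock: 10.43
ee_pos: [0.6455, 0.0945, 0.2003]
tool_rot: [[-0.983, -0.183, -0.004], [-0.183, 0.983, 0.0], [0.004, 0.001, -1.0]]
force: [-12.3, -1.8, 1.8]
finger_gap: 0.0002
[0.64549296 0.09449151 0.20025127] [-12.26297381  -1.77773213   1.77952605]
```

View pics/m12.png

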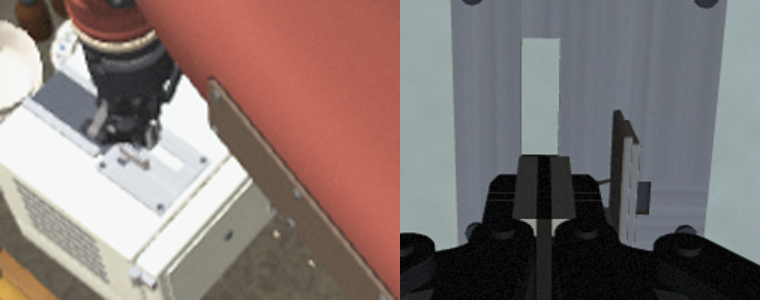

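```bash
python3 -m crank '[{"fingers":1,"dx":-0.7,"dy":3.9,"dz":0,"spin":0},{"fingers":1,"dx":-0.7,"dy":3.9,"dz":0,"spin":0},{"fingers":1,"dx":0,"dy":0,"dz":0,"spin":0}]'; python3 -m crank '[{"fingers":1,"dx":-0.5,"dy":2.9,"dz":0,"spin":0},{"fingers":1,"dx":0,"dy":0,"dz":0,"spin":0}]';python3 -m crank '[{"fingers":1,"dx":-0.4,"dy":2,"dz":0,"spin":0},{"fingers":1,"dx":0,"dy":0,"dz":0,"spin":0}]'
```

```text
clock: 10.78
ee_pos: [0.6442, 0.1021, 0.2002]
tool_rot: [[-0.983, -0.183, -0.004], [-0.183, 0.983, -0.0], [0.004, 0.001, -1.0]]
force: [-10.7, -2.3, 0.3]
finger_gap: 0.0
clock: 10.95
ee_pos: [0.6439, 0.1036, 0.2003]
tool_rot: [[-0.983, -0.182, -0.004], [-0.182, 0.983, -0.002], [0.004, -0.002, -1.0]]
force: [-10.7, -6.3, 1.6]
finger_gap: 0.0002
clock: 11.12
ee_pos: [0.6437, 0.1049, 0.2004]
tool_rot: [[-0.983, -0.181, -0.004], [-0.181, 0.983, -0.003], [0.004, -0.002, -1.0]]
force: [-11.4, -9.5, 1.1]
finger_gap: 0.0005
```

```bash
python3 - <<'E'
from h import *
import cv2
x=manip.snapshot('side')[:,:,::-1][140:260,160:320]
a=manip.snapshot('wrist')[:,:,::-1][150:350,180:420]
cv2.imwrite('pics/m13.png',np.hstack([cv2.resize(x,(400,300),interpolation=cv2.INTER_CUBIC),cv2.resize(a,(360,300))]))
E
```

```text
(no output)
```

View pics/m13.png

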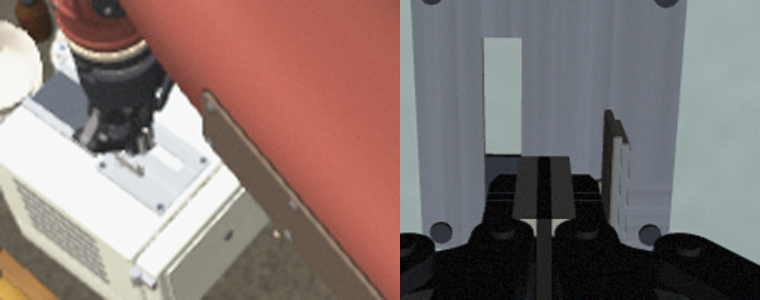

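The wrist view shows the end of the side leg covered by the thumb piece, and the sideways force has risen to 9.5 N, so the pin is at its end. I'll release straight back (kiln −x), then up.

```bash
python3 -m crank '[{"fingers":1,"dx":-2,"dy":-0.4,"dz":0,"spin":0},{"fingers":1,"dx":-2,"dy":-0.4,"dz":0,"spin":0},{"fingers":1,"dx":-2,"dy":-0.4,"dz":0,"spin":0},{"fingers":1,"dx":-2,"dy":-0.4,"dz":0,"spin":0},{"fingers":1,"dx":0,"dy":0,"dz":0,"spin":0}]'
python3 - <<'E'
from h import *
import cv2
x=manip.snapshot('side')[:,:,::-1][140:260,160:320]
a=manip.snapshot('wrist')[:,:,::-1][150:350,180:420]
cv2.imwrite('pics/m14.png',np.hstack([cv2.resize(x,(400,300),interpolation=cv2.INTER_CUBIC),cv2.resize(a,(360,300))]))
E
```

```text
clock: 11.63
ee_pos: [0.6376, 0.1051, 0.2012]
tool_rot: [[-0.983, -0.182, 0.001], [-0.182, 0.983, 0.0], [-0.001, 0.0, -1.0]]
force: [0.7, -0.4, 0.4]
finger_gap: 0.0001
```

View pics/m14.png

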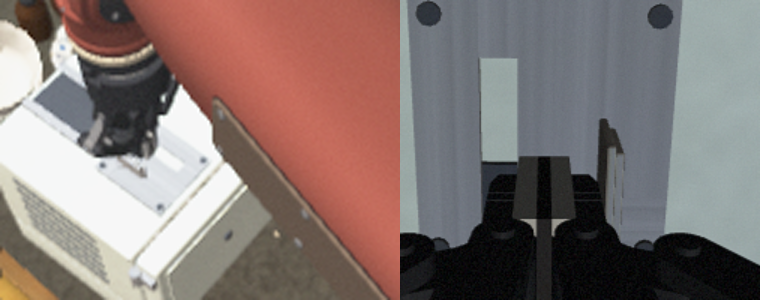

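Forces are back to zero and the thumb piece stayed put. I'll lift clear and move aside to check.

```bash
python3 -m crank '[{"fingers":1,"dx":0,"dy":-4,"dz":5,"spin":0},{"fingers":1,"dx":0,"dy":0,"dz":30,"spin":0},{"fingers":1,"dx":0,"dy":0,"dz":35,"spin":0},{"fingers":1,"dx":10,"dy":-38,"dz":0,"spin":0},{"fingers":1,"dx":10,"dy":-38,"dz":0,"spin":0},{"fingers":1,"dx":10,"dy":-10,"dz":0,"spin":0},{"fingers":1,"dx":0,"dy":0,"dz":0,"spin":0}]'
python3 - <<'E'
from h import *
import cv2,json
s=manip.observe();print(s['ee_pos'])
c=manip.get_calibration('wrist');a=manip.snapshot('wrist')[:,:,::-1];cv2.imwrite('pics/w15.png',a)
json.dump({k:np.array(v).tolist() for k,v in c.items()},open('w15.json','w'))
cv2.imwrite('pics/scene15.png',manip.snapshot('scene')[:,:,::-1])
E
```

```text
clock: 12.32
ee_pos: [0.6688, 0.0113, 0.2705]
tool_rot: [[-0.984, -0.179, 0.0], [-0.179, 0.984, -0.0], [-0.0, -0.0, -1.0]]
force: [-1.1, 0.9, 0.0]
finger_gap: -0.0002
[0.66881104 0.01133194 0.27046847]
```

View pics/w15.png

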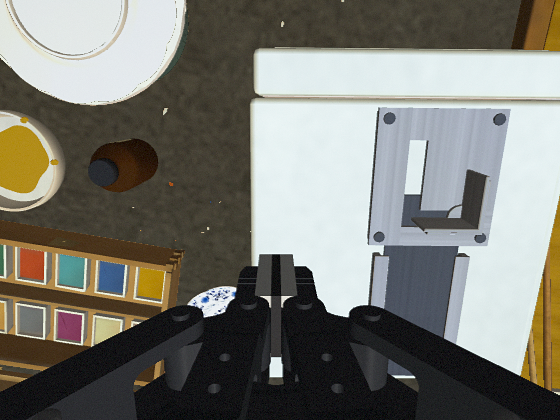

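View pics/scene15.png

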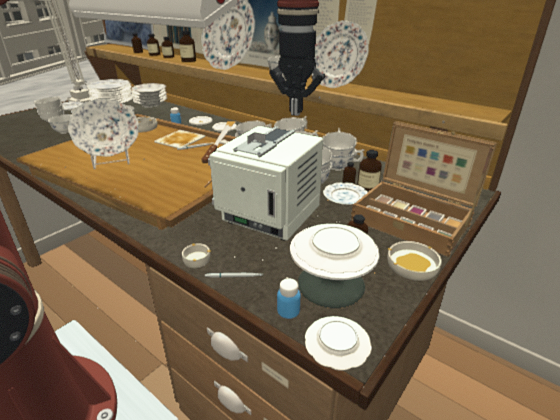

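```bash
python3 - <<'E'
import cv2,numpy as np
a=cv2.imread('pics/w15.png');x=cv2.resize(a[100:250,360:520],(533,500),interpolation=cv2.INTER_CUBIC)
y=cv2.resize(a[80:115,245:560],(800,89));y=cv2.resize(a[85:110,245:345],(533,133),interpolation=cv2.INTER_CUBIC)
z=cv2.resize(a[85:110,460:560],(533,133),interpolation=cv2.INTER_CUBIC)[:90]
cv2.imwrite('pics/w15z.png',np.vstack([x,y[:60] if 0 else y])[:600] if 0 else np.vstack([x,y[20:]])[:600]);cv2.imwrite('pics/w15y.png',np.vstack([y,z]))
E
```

```text
(no output)
```

View pics/w15z.png

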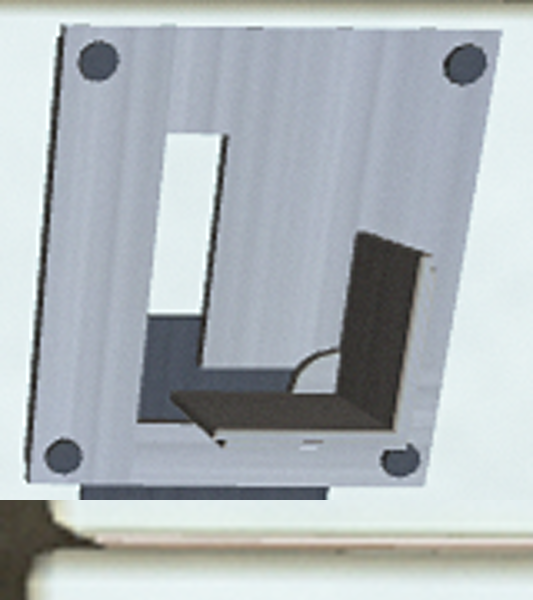

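View pics/w15y.png

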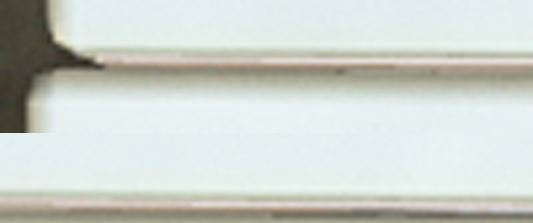

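```bash
python3 - <<'E'
from h import *
import json
c=json.load(open('w15.json'))
k=500/150
g=lambda u,v,z:ray('',(360+u/k,100+v/k),z,c)[:2]
b=g(337,393,.226);t=g(393,430,.249);out=g(137,421,.224);inn=g(201,366,.224);co=(out+inn)/2
y=np.radians(10.4);R=np.array([[np.cos(y),np.sin(y)],[-np.sin(y),np.cos(y)]])
print('corner',co,'base',R@(b-co),'top',R@(t-co))
# door gap: near free edge and near hinge, z .212
for u in (290,520):
    print(ray('',(u,94.5 if 0 else 95),.212,c),ray('',(u,98),.212,c))
s=manip.observe();print(s['clock'],s['force'])
E
```

```text
corner [0.65517237 0.09410137] base [-0.00070909  0.03052965] top [-0.00126967  0.02902975]
[0.59595692 0.00625202 0.212     ] [0.59766334 0.0065811  0.212     ]
[0.5710791  0.14278231 0.212     ] [0.57273419 0.14339218 0.212     ]
12.4167 [ 0.10959995  0.71551725 -0.31334078]
```

```bash
python3 -c "
from station import manip;manip.sign_off()"
```

```text
the job is handed in; nothing more can be done
```

The kiln door is shut and the vent is latched open, and I have handed the job in. It took about 12.4 s of the 48 s; no verdict is reported.

- **Door:** I pushed it with closed fingers on its outer face until it stopped hard at about 24 N. In the last wrist picture the seam between door and kiln was an even 2 mm at the free edge and at the hinge end.
- **Vent:** I pushed the thumb piece from inside its hollow, with 3 to 6 N along the long leg and about 13.5 N at the stop. I then pushed it along the side leg to its end, where the sideways force reached 9.5 N. After I let go, its corner measured about 1 mm short of fully open and 29 to 30.5 mm along the side leg, and it stayed there. That is about 0.044 m on the shutter and 0.030 m on the pin.
- **Other things:** The fingers were clear of everything at the end, and the force reading was only noise. The bench items look unmoved in the last scene picture. I did not measure them, and the bowl is out of sight behind the shut door.

**Tip height disagreement:** The visible fingertips stood about 38 mm higher than the reported tool position. My first pass at the door therefore went over its top edge without touching anything. I corrected for the offset from the pictures. For a short stretch early in the thumb push there was about 3 N of upward force, possibly the tips rubbing on the gate plate, so I raised the fingers 2 mm and it went away.

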